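# Mount a gauge rod between centres

## Robot

A 6-joint arm with a two-finger parallel gripper is mounted at the origin on a cart in front of the work surface, level with it; the furniture and walls round the work are solid. World frame = base frame: x ahead of the robot, y to its left, z up, the work surface at z = 0. Lengths are in m, angles in degrees, forces in N, time in s.
With the tool pointing down it reaches from about 0.325 to 0.85 m from the base axis. Payload 15.5 kg.
Tool frame: the origin (TCP) lies midway between the tips of the shut fingers; the grasp point (between the pads) lies 19 mm behind it; y points along the fingers, x is the direction in which the jaws open and shut, and the axes are right-handed (so a half turn about y gives the same grasp; the last joint's range is limited). The gripper opens to 91 mm and grips with 3 to 60 N. Pads are 32 mm wide; open, the fingers measure 118 mm over their backs; the gripper's body (76 mm by 178 mm) begins 60 mm behind the grasp point.
Start: joints at [67.294, 28.281, 77.091, -0, 74.628, -5.472], TCP at [0.185, 0.597, 0.214] pointing down, gripper open.
Joint ranges: [-166.48, 166.48], [-47.26, 123.95], [12.59, 153.08], [-70.14, 250.14], [6.76, 159.57], [-176.63, 176.63]. Speed limits (degrees/s): [108.29, 108.29, 147.25, 172.46, 172.46, 172.46].

## Interface

Orientations are given as a 3x3 rotation matrix whose columns are the frame's x, y, z axes.
In Python, from bench import ctrl gives the robot as it stands. The module is installed in compiled form; this text tells all that it offers. Calls block until the motion is done:
- ctrl.goto(position, orientation): joint-space move of the TCP to a pose.
- ctrl.move_l(position, vel=0.15, ori=None, contact_N=None): straight line of the TCP; ori=None keeps the orientation; vel is the mean speed in m/s. With contact_N (N) it stops when the force on the tool has changed by that much, and returns True; else False.
- ctrl.movej(angles): joint-space move.
- ctrl.command_gripper(opening): opening from 0.0 (shut) to 1.0 (fully open); the grip force is fixed at half the most; returns when the fingers have stopped.
- ctrl.sleep(seconds).
- ctrl.ik(position, orientation): joint angles nearest the present ones, or None.
- ctrl.read_camera(name): name is "side" or "top" or "wrist"; returns the picture (400x640x3 uint8, blue, green, red); there is no depth.
- ctrl.camera_params(name): a dict with "fx", "fy", "cx", "cy" (pixels), "pose" (4x4, takes a point from camera to world coordinates); the wrist camera has in their place "T_tool_cam" (4x4, takes a point from camera to tool coordinates, whose origin is the TCP and whose axes are the tool frame's). Camera axes: x right, y up, looking along -z (the intrinsics and any distortion apply to the point x, -y, -z); pixel columns grow to the right and rows downward; lengths in m; the calibration is good to about 2 mm. A picture is of the moment at which its call begins: read the wrist's pose just before it. camera_params takes no time and is no camera call.
A pose or a line that the arm cannot do raises ctrl.MotionError and nothing moves.
- ctrl.sign_off(): hands the job in, once; it reports no verdict.
Readings, each from a call of its own:
- ctrl.current_t(): time.
- ctrl.current_q(): joint angles.
- ctrl.current_dq(): joint speeds.
- ctrl.current_effort(): joint torques, N m.
- ctrl.current_tool_pos(): TCP position.
- ctrl.current_eef_rot(): TCP orientation.
- ctrl.current_contact_force(): force on the tool from outside, world axes, zero at the start.
- ctrl.current_wrist_torque(): the same for the moment, N m.
- ctrl.current_grip_width(): opening from 0.0 (shut) to 1.0 (fully open).
Only numpy, scipy, OpenCV 4.12 (cv2) and the standard library are available. Lean on these libraries where they do the work, as an engineer would, in place of code of your own. Each camera call takes 0.05 s, during which the arm holds its last target.

## Task

Take the aluminium gauge rod out of its sloping holder, drawing it up the slope from under the hooked lip, and lay it on the two V-rests of the centre bench between the centres, with the tailstock still back. Then let go of it and slide the tailstock up by its handle until the rod is held snugly between the two centres, lifted clear of the rests; press gently, do not drop the rod, and do not disturb the tube block, bottle and pen standing behind.

Things in the scene. Friction and masses are not known exactly. Their poses are not given: they have to be found in the camera images.
- rod_center (a point): Centre of the gauge rod: a loose aluminium rod, 26 mm diameter, 150 mm long, a thin dark ring 50 mm either side of its middle and a plain 16 mm bore, 17 mm deep, in each end; 0.15 to 0.31 kg. Local x is its axis; +x the end that lies high at the start, when the rod slopes 35 degrees from level in the holder.
- rod: The same gauge rod; origin at its centre, x its axis.
- holder_rod_place (a point): Where the rod's middle lies in the holder at the start, 100 mm over the bench top. Axes of the holder: x level towards its high end, z up; the rod lies along (cos 35 deg, 0, sin 35 deg) in two 10 mm wide V-saddles, 48 mm either side of its middle. Between them there are 35 mm of free room below the rod's axis and nothing beside it.
- holder: Grey plastic sloping holder, fixed, 180 x 70 mm on the bench, about 150 mm high; origin on the bench top under the rod's middle, axes as above. The rod's low end rests on a stop plate whose lip, 22 mm wide, hooks 14 mm over the rod's top: draw the rod over 14 mm (say 25) up its own axis, then lift it square to the slope. The high end is open.
- centre_line (a point): Point on the line of centres, 85 mm over the bench top; y along that line towards the tailstock, z up. The headstock (-y side) carries a 60-degree steel cone, 20 mm thick, clamped with its 4 mm blunt tip anywhere from y = -73.5 to -57.5 mm: set anew each time and not reported. A cone enters a bore by 10 mm and seats on its rim, so a mounted rod has its middle at y = -8 to +8 mm.
- bench_centres: The centre bench, fixed: grey bed 100 x 355 mm, 18 mm thick, y from -150 to +205 mm; headstock block 60 x 48 mm at y = -115 mm, its top 115 mm over the bench top. Origin on the bench top under centre_line, same axes.
- rests: The two grey V-rests (90 degrees, 10 mm wide, 34 mm across) on the bed at y = -32 and +62 mm from centre_line; origin and axes of bench_centres. A rod in them has its axis 82 mm over the bench top, 3 mm below the centres. With its middle at y = +24 mm it misses both tips; the tailstock then pushes it on to the headstock and the cones lift it.
- tail_handle (a point): Middle of the tailstock's handle, 137 mm over the bench top: an upright black grip 24 mm (local x) x 18 mm (local y), rising 46 mm above the grey tailstock block (56 x 45 mm, top 112 mm over the bench top) to 158 mm. The tip of the tailstock's cone lies 47.5 mm from it towards the headstock, 85 mm over the bench top.
- tail_centre: The steel cone of the tailstock, moving with it; axes of bench_centres, and origin there too when it is fully back.
- tailstock (a joint): Slide of the tailstock in m: 0 fully back, growing towards the headstock (bench -y), 0.075 at the far stop, 0.052 to 0.068 with the rod seated, by where the headstock's cone is; starts at 0 to 0.012. Moves against about 7 N of friction and stays where it is left. When the rod seats the push stiffens suddenly; 6 to 12 N beyond the friction seat it, over 35 N on the rod is too much.
- tube_block: Bystander: violet tube block 62 x 62 x 101 mm with two thin black rods upright, loose, behind the work; origin under its middle.
- bottle: Bystander: clear 70 mm bottle with orange cap, 143 mm tall, loose; origin under its middle.
- pen: Bystander: dark marker 136 mm long, lying loose behind the centre bench.

How it is judged:
By the outcome, as a careful person would: the job done as asked, in the order asked, and still so for the second after the job is handed in, with the robot touching nothing.
It also fails if it takes over 50 s, if anything falls off the work surface, if the arm or the gripper's body presses on something with over 40 N, if the wrist force passes 120 N, or if a joint passes its speed limit or range.

## Working session

There is one attempt and no reset: what is moved stays moved. The work goes in short steps, each a Python script; the robot and the scene stay as the last script left them, time stands still between calls to the robot, and variables do not carry over. Pictures are saved under pics/ and viewed, and the job is handed in when it is done.

```bash
mkdir -p pics
python3 - <<'E'
from bench import ctrl
import cv2, numpy as np
np.set_printoptions(precision=4,suppress=True)
for n in ("side","top","wrist"):
    im=ctrl.read_camera(n); cv2.imwrite(f"pics/{n}0.png",im); print(n,ctrl.camera_params(n))
print(ctrl.current_t(),ctrl.current_tool_pos(),ctrl.current_eef_rot(),ctrl.current_contact_force())
E
```

```text
side {'fx': 428.92586838457635, 'fy': 428.92586838457635, 'cx': 317.24061827903625, 'cy': 204.23718273175274, 'pose': array([[ 0.9255,  0.2073, -0.3168,  0.3438],
       [-0.3783,  0.5424, -0.7501, -0.4223],
       [ 0.0163,  0.8141,  0.5804,  0.6067],
       [ 0.    ,  0.    ,  0.    ,  1.    ]])}
top {'fx': 456.3449532776854, 'fy': 456.3449532776854, 'cx': 318.14367940481077, 'cy': 198.56222083988243, 'pose': array([[-0.0135,  0.9916, -0.1286,  0.4416],
       [-0.9999, -0.0131,  0.0041,  0.222 ],
       [ 0.0024,  0.1286,  0.9917,  1.1368],
       [ 0.    ,  0.    ,  0.    ,  1.    ]])}
wrist {'fx': 323.2834027288207, 'fy': 323.2834027288207, 'cx': 323.57130385784325, 'cy': 196.2542236820586, 'T_tool_cam': array([[ 1.    ,  0.    ,  0.0008,  0.0008],
       [ 0.0007,  0.263 , -0.9648, -0.172 ],
       [-0.0002,  0.9648,  0.263 ,  0.0751],
       [ 0.    ,  0.    ,  0.    ,  1.    ]])}
0.15 [0.1851 0.5967 0.2135] [[ 0.2963 -0.0003 -0.9551]
 [ 0.9551 -0.0008  0.2963]
 [-0.0009 -1.      0.0001]] [ 0.6851  0.0616 -0.463 ]
```

View pics/side0.png

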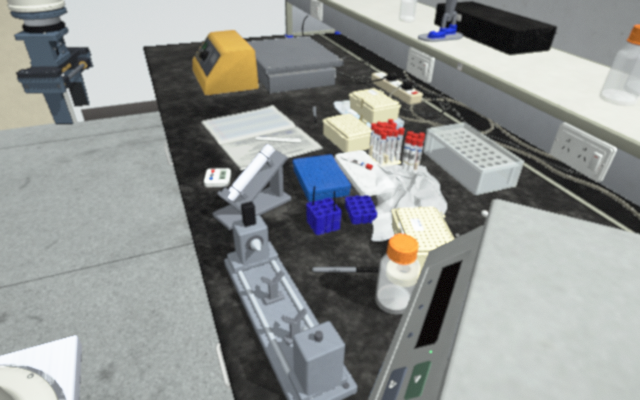

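View pics/top0.png

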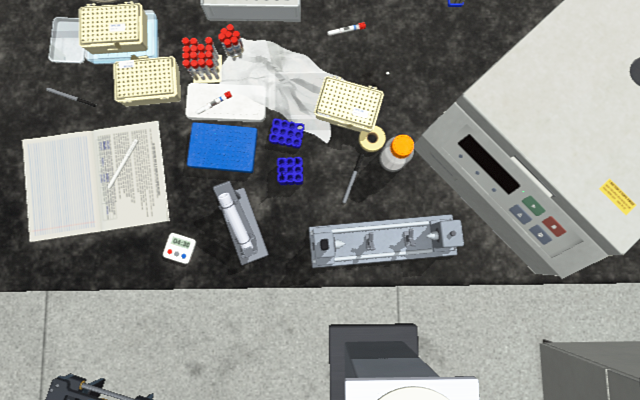

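View pics/wrist0.png

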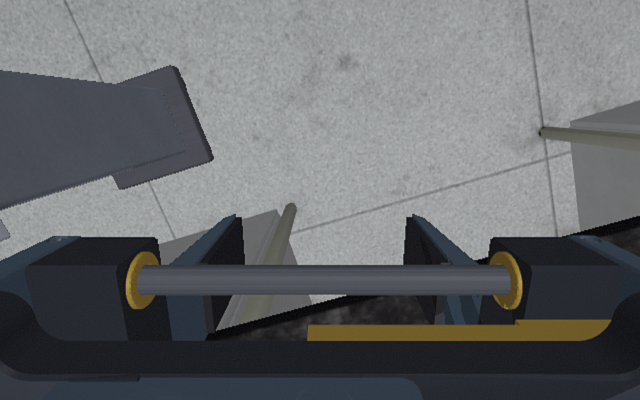

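The side view shows the rod in its holder at about (250,175), tailstock handle at (249,215), and headstock at (318,350). In the top view they are at (235,218), (321,243) and (453,232). I'll zoom in on both.

```bash
cat > h.py <<'E'
import numpy as np, cv2
np.set_printoptions(precision=4,suppress=True)
P={'side':dict(f=428.92586838457635,cx=317.24061827903625,cy=204.23718273175274),'top':dict(f=456.3449532776854,cx=318.14367940481077,cy=198.56222083988243)}
def load():
    from bench import ctrl
    for n in P: P[n]['T']=np.array(ctrl.camera_params(n)['pose'])
load()
def ray(n,u,v):
    p=P[n];d=np.array([(u-p['cx'])/p['f'],-(v-p['cy'])/p['f'],-1.]);d=p['T'][:3,:3]@d
    return p['T'][:3,3],d/np.linalg.norm(d)
def proj(n,X):
    p=P[n];c=p['T'][:3,:3].T@(np.asarray(X,float)-p['T'][:3,3])
    return np.array([p['cx']+p['f']*c[0]/-c[2],p['cy']+p['f']*c[1]/c[2]])
def tri(rays):
    A=np.zeros((3,3));b=np.zeros(3)
    for o,d in rays:
        M=np.eye(3)-np.outer(d,d);A+=M;b+=M@o
    X=np.linalg.solve(A,b)
    return X,[np.linalg.norm(np.cross(X-o,d)) for o,d in rays]
def onz(n,u,v,z):
    o,d=ray(n,u,v);return o+d*(z-o[2])/d[2]
E
python3 - <<'E'
import cv2
s=cv2.imread('pics/side0.png');t=cv2.imread('pics/top0.png')
def crop(i,x,y,w,h,k,n): cv2.imwrite(n,cv2.resize(i[y:y+h,x:x+w],None,fx=k,fy=k,interpolation=cv2.INTER_CUBIC))
crop(s,200,130,160,120,5,'pics/s1.png')
crop(s,210,240,160,120,5,'pics/s2.png')
crop(t,200,170,100,100,6,'pics/t1.png')
crop(t,300,200,180,75,4.4,'pics/t2.png')
E
```

```text
(no output)
```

View pics/s1.png

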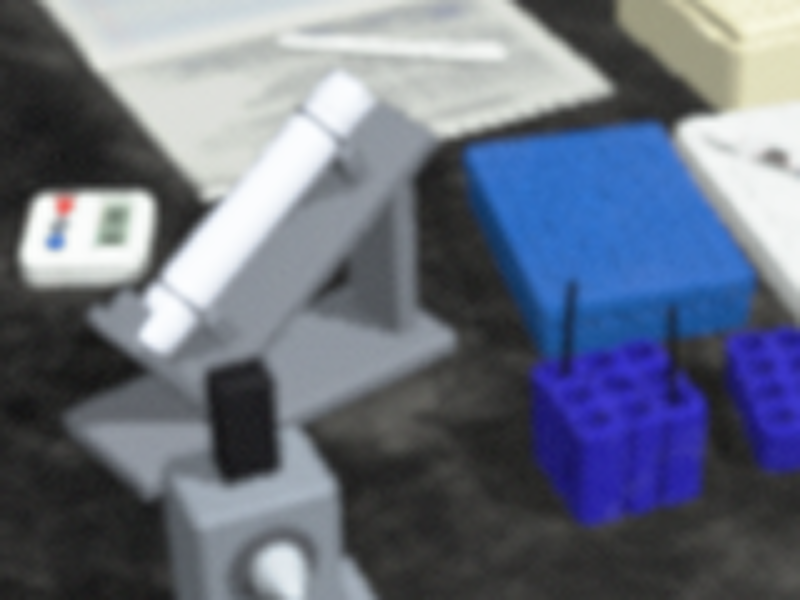

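View pics/s2.png

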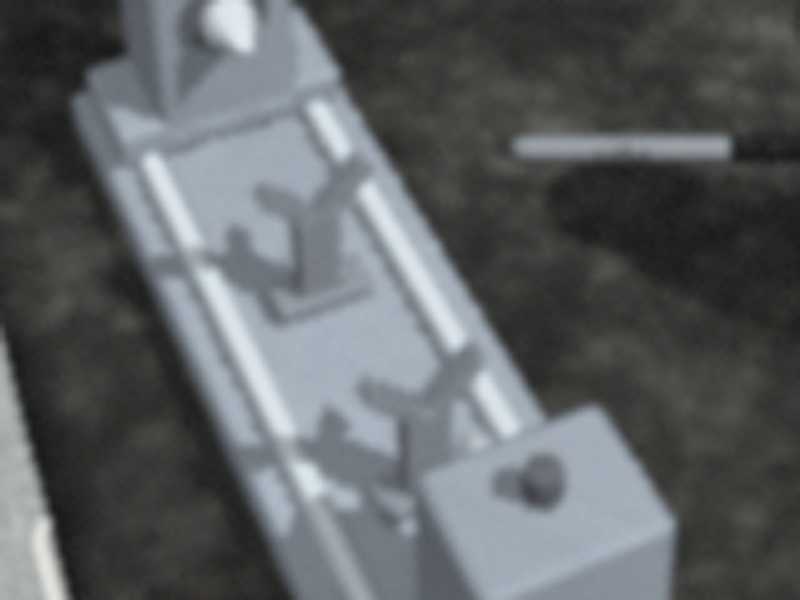

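View pics/t1.png

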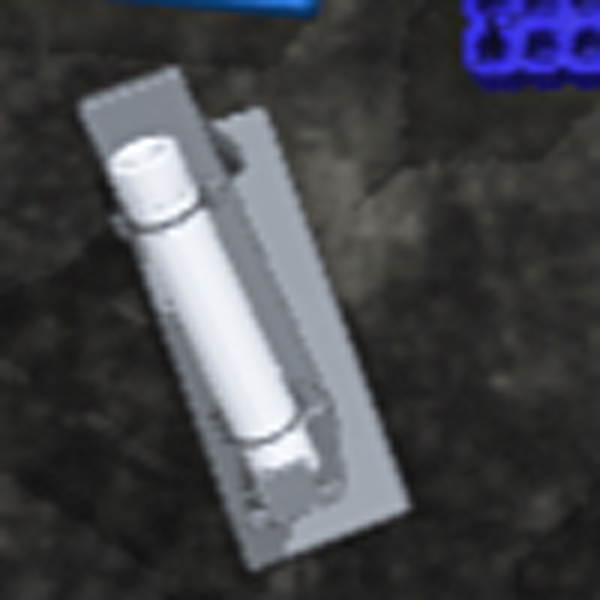

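View pics/t2.png

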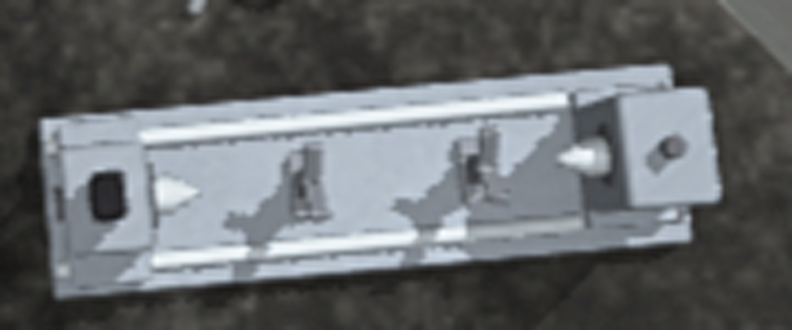

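```bash
cat > m1.py <<'E'
from h import *
from scipy.optimize import least_squares
c=lambda x0,y0,k,px,py:(x0+(px+.5)/k-.5,y0+(py+.5)/k-.5)
t2=lambda x,y:c(300,200,4.4,x,y); s1=lambda x,y:c(200,130,5,x,y); s2=lambda x,y:c(210,240,5,x,y); t1=lambda x,y:c(200,170,6,x,y)
print('bed corners'); B=[onz('top',*t2(*p),.018) for p in [(40,118),(668,68),(690,240),(57,297)]]
for b in B: print(b)
print([np.linalg.norm(B[i]-B[(i+1)%4]) for i in range(4)])
# bed fit: corners in bench frame
L=np.array([[50,205],[50,-150],[-50,-150],[-50,205]])/1000
W=np.array(B)[:,:2]
for s in (1,):
    a=L-L.mean(0);b=W-W.mean(0);th=np.arctan2((a[:,0]*b[:,1]-a[:,1]*b[:,0]).sum(),(a*b).sum())
    R=np.array([[np.cos(th),-np.sin(th)],[np.sin(th),np.cos(th)]]);o=W.mean(0)-R@L.mean(0)
    print('yaw',np.degrees(th),'origin',o,'res',(W-(L@R.T+o))*1000)
print('handle top', tri([ray('top',*t2(108,194)),ray('side',*s1(240,376))]))
print('head cone tip', tri([ray('top',*t2(560,157)),ray('side',*s2(0,0))])[0], onz('top',*t2(560,157),.085))
print('tail tip', tri([ray('top',*t2(201,192)),ray('side',*s1(300,595))]), onz('top',*t2(201,192),.085))
bf=lambda X:R.T@(np.array(X)[:2]-o)
for q,z in (((560,157),.085),((201,192),.085),((108,194),.158)): print('bench frame',bf(onz('top',*t2(*q),z)))
# rod fit: cylinder ends / silhouette
print('hi end',onz('top',*t1(145,160),.1+.075*np.sin(np.radians(35))))
hr=tri([ray('top',*t1(172,222)),ray('side',*s1(318,128))]);lr=tri([ray('top',*t1(275,432)),ray('side',*s1(186,300))])
print('rings(rough, top surface)',hr,lr)
E
python3 m1.py
```

```text
bed corners
[0.5181 0.2415 0.018 ]
[ 0.5414 -0.1102  0.018 ]
[ 0.4457 -0.1175  0.018 ]
[0.4192 0.2332 0.018 ]
[np.float64(0.35248321017748996), np.float64(0.09594056070546624), np.float64(0.3517141987547728), np.float64(0.09916253342313691)]
yaw 4.0907573431078745 origin [0.483  0.0343] res [[-0.2431 -0.8585]
 [-2.2637  1.5251]
 [ 1.8194  1.3556]
 [ 0.6874 -2.0222]]
handle top (array([0.472 , 0.2063, 0.1539]), [np.float64(0.0007167527930442568), np.float64(0.0007167527930441618)])
head cone tip [0.4311 0.012  0.2542] [ 0.4894 -0.0314  0.085 ]
tail tip (array([0.4751, 0.1567, 0.0885]), [np.float64(0.00154517307680111), np.float64(0.0015451730768012884)]) [0.4737 0.1568 0.085 ]
bench frame [ 0.0017 -0.066 ]
bench frame [-0.0006  0.1228]
bench frame [0.0004 0.1726]
hi end [0.5783 0.4252 0.143 ]
rings(rough, top surface) (array([0.5596, 0.4172, 0.1289]), [np.float64(0.0027237044592115147), np.float64(0.00272370445921141)]) (array([0.4849, 0.3875, 0.071 ]), [np.float64(0.0038245655492374912), np.float64(0.003824565549237647)])
```

Bench origin is about (0.483, 0.034) with a yaw of 4.1°. The rod middle is about (0.522, 0.402, 0.100), with rings 99 mm apart and a slope of about 36°, which matches the text. Next I'll check reach and go to a pregrasp view.

```bash
cat >> h.py <<'E'
S,C=np.sin(np.radians(35)),np.cos(np.radians(35))
def Rhold(yaw):  # tool orientation for holder grasp, z=-rod axis
    y=np.radians(yaw);h=np.array([np.cos(y),np.sin(y),0]);l=np.array([-np.sin(y),np.cos(y),0]);up=np.array([0,0,1.])
    ax=C*h+S*up;n=-S*h+C*up
    return np.column_stack([l,-n,-ax]),ax,n
def Rbench(yaw,s):
    y=np.radians(yaw);by=np.array([-np.sin(y),np.cos(y),0]);Y=np.array([0,0,-1.]);Z=s*by
    return np.column_stack([np.cross(Y,Z),Y,Z])
E
python3 - <<'E'
from h import *
from bench import ctrl
R,ax,n=Rhold(21.7);c=np.array([.522,.402,.100])
for d in (.0,.03,.1,.15):
    print(d,ctrl.ik(c+n*d-n*.019,R))
print(ctrl.ik(c+ax*.03+n*.08-n*.019,R))
for s in (1,-1):
  for b in ((.483-.024*np.sin(.0714),.034+.024,.063),(.472,.206,.118),(.478,.146,.118),(.48,.06,.2)):
    print(s,ctrl.ik(np.array(b),Rbench(4.1,s)))
E
```

```text
0.0 [ 36.7346  34.135  108.5799 -69.5457   9.1372  -8.2864]
0.03 [ 37.2935  30.7154 109.8509 -58.7363  10.3917 -18.8085]
0.1 [ 38.7654  22.4744 111.8219 -39.6139  15.307  -37.2839]
0.15 [ 39.9886  16.4651 112.3307 -31.1988  20.3324 -45.261 ]
[ 37.4327  24.3695 107.4474 -32.6854  16.738  -45.4376]
1 [ -0.1905  29.9602 105.9063  -0.      44.1335  -4.2905]
1 [16.9327 26.6198 98.9436 -0.     54.4366 12.8327]
1 [ 10.136   25.6309 101.0104  -0.      53.3587   6.036 ]
1 [ 0.0477 17.9291 97.5425 -0.     64.5284 -4.0523]
-1 [ -0.1905  29.9602 105.9063  -0.      44.1335 175.7095]
-1 [  16.9327   26.6198   98.9436   -0.       54.4366 -167.1673]
-1 [  10.136    25.6309  101.0104   -0.       53.3587 -173.964 ]
-1 [  0.0477  17.9291  97.5425  -0.      64.5284 175.9477]
```

```bash
cat >> h.py <<'E'
def Rt(yaw,tilt):
    y=np.radians(yaw);t=np.radians(tilt);h=np.array([np.cos(y),np.sin(y),0]);l=np.array([-np.sin(y),np.cos(y),0]);up=np.array([0,0,1.])
    ax=C*h+S*up;n=-S*h+C*up
    Y=np.sin(t)*h-np.cos(t)*up
    return np.column_stack([l,Y,np.cross(l,Y)]),ax,n
def Rplace(yawh,tilt,yawb):
    R,ax,n=Rt(yawh,tilt);l=R[:,0]
    b=np.radians(yawb);d=-np.array([-np.sin(b),np.cos(b),0]);up=np.array([0,0,1.])
    Q=np.column_stack([d,np.cross(up,d),up])@np.column_stack([ax,l,n]).T
    return Q@R
E
python3 - <<'E'
from h import *
from bench import ctrl
c=np.array([.522,.402,.100])
for t in (10,20):
  R,ax,n=Rt(21.7,t);y=R[:,1]
  for p in (c-.1*y,c,c+ax*.03,c+ax*.03+n*.1):
    print(t,ctrl.ik(p+y*.019,R))
  R=Rplace(21.7,t,4.1);y=R[:,1]
  for z in (.18,.085):
    print(' pl',ctrl.ik(np.array([.4813,.058,z])+y*.019,R))
E
```

```text
10 [ 33.7857  27.5418  85.4524  -2.4777  57.2475 -76.7515]
10 [ 33.4389  35.6581  88.3909  -2.8061  46.1904 -76.4912]
10 [ 32.98    35.9012  84.0823  -2.5327  50.2334 -77.2664]
10 [ 34.1109  26.3945  87.4948  -2.5691  56.3663 -76.3483]
 pl [-16.4174  24.5148 100.5176  25.5724  66.4863 -33.2454]
 pl [-16.4174  33.5356 105.1845  29.1648  54.3126 -40.4698]
20 [ 35.4919  23.8338  96.3112  -7.1959  40.6115 -71.536 ]
20 [ 34.6381  33.7178  96.8268  -8.7525  30.2153 -70.2399]
20 [ 34.0854  33.622   92.7316  -7.4792  34.3036 -72.151 ]
20 [ 35.4543  23.5375  95.793   -7.0611  41.4156 -71.7393]
 pl [-10.3144  22.1537 100.583   16.4799  62.0853 -22.7857]
 pl [-10.3144  30.9973 105.7885  19.4878  48.7117 -28.0441]
```

```bash
cat > a.py <<'E'
from h import *
from bench import ctrl
import pickle
c=np.array([.522,.402,.100])
R,ax,n=Rt(21.7,20);y=R[:,1]
V={}
def shot(k):
    p=np.array(ctrl.current_tool_pos());r=np.array(ctrl.current_eef_rot());im=ctrl.read_camera('wrist')
    cv2.imwrite(f'pics/w{k}.png',im);V[k]=(p,r)
ctrl.goto(c-.16*y+.05*ax+R[:,0]*.04,R);shot('A')
ctrl.move_l(c-.10*y+.05*ax-R[:,0]*.05,vel=.15);shot('B')
pickle.dump(V,open('V.pkl','wb'));print(V,ctrl.current_t())
E
python3 a.py
```

```text
{'A': (array([0.4939, 0.4345, 0.2788]), array([[-0.3695,  0.317 , -0.8735],
       [ 0.9292,  0.1266, -0.3471],
       [ 0.0005, -0.9399, -0.3414]])), 'B': (array([0.5467, 0.3586, 0.2231]), array([[-0.3699,  0.3182, -0.8729],
       [ 0.9291,  0.127 , -0.3474],
       [ 0.0003, -0.9395, -0.3426]]))} 2.4417
```

View pics/wA.png

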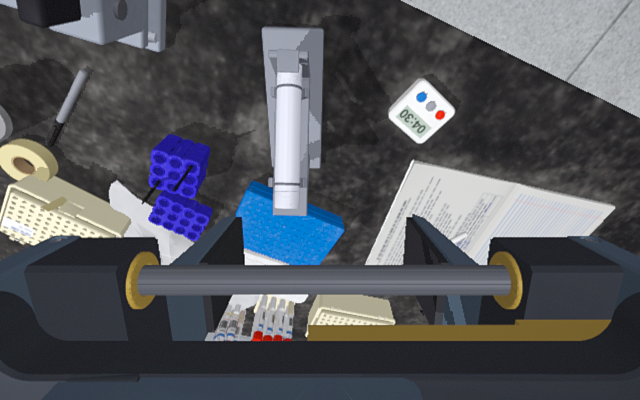

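View pics/wB.png

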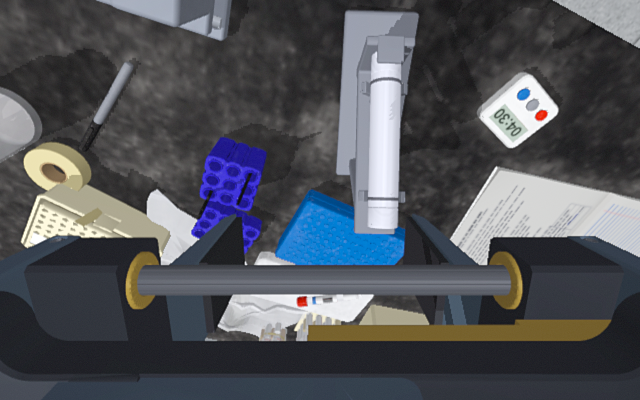

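Rod runs from about (290,75) to (291,210) in A, and from (388,60) to (382,225) in B. I'll zoom in.

Run:
```python
import cv2,numpy as np
a=cv2.imread('pics/wA.png')[20:220,230:350];b=cv2.imread('pics/wB.png')[5:245,320:430]
cv2.imwrite('pics/zA.png',cv2.resize(a,None,fx=3,fy=3,interpolation=2));cv2.imwrite('pics/zB.png',cv2.resize(b,None,fx=2.5,fy=2.5,interpolation=2))
```

```text
(no output)
```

View pics/zA.png

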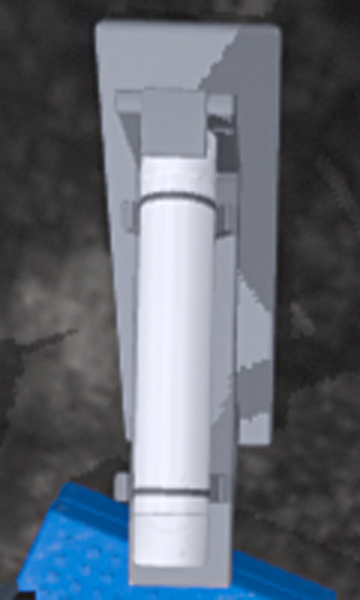

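View pics/zB.png

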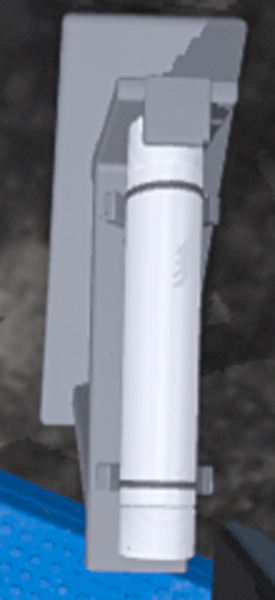

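```bash
cat > fit.py <<'E'
from h import *
import pickle
from scipy.optimize import least_squares
from bench import ctrl
V=pickle.load(open('V.pkl','rb'));w=ctrl.camera_params('wrist')
for k,(p,r) in V.items():
    T=np.eye(4);T[:3,:3]=r;T[:3,3]=p;P['w'+k]=dict(f=w['fx'],cx=w['cx'],cy=w['cy'],T=T@np.array(w['T_tool_cam']))
cc=lambda x0,y0,k,q:[x0+(q[0]+.5)/k-.5,y0+(q[1]+.5)/k-.5]
O=[]
for cam,x0,y0,k,d in (('wA',230,20,3,{-1:((139,203),(217,203)),1:((133,492),(211,495))}),
 ('wB',320,5,2.5,{-1:((128,193),(204,193)),1:((121,486),(197,490))}),
 ('side',200,130,5,{-1:((160,285),(212,322)),1:((295,108),(340,150))}),
 ('top',200,170,6,{-1:((240,440),(302,412)),1:((133,228),(200,205))})):
  for s,pp in d.items(): O.append((cam,s,np.array([cc(x0,y0,k,q) for q in pp])))
def model(v,cam,s):
    y=np.radians(v[3]);sl=np.radians(v[4]);ax=np.array([np.cos(y)*np.cos(sl),np.sin(y)*np.cos(sl),np.sin(sl)])
    c=v[:3]+s*.05*ax;d=c-P[cam]['T'][:3,3];e=np.cross(ax,d);e/=np.linalg.norm(e)
    q=np.array([proj(cam,c+.013*e),proj(cam,c-.013*e)])
    return q
def res(v,cams):
    out=[]
    for cam,s,pp in O:
        if cam in cams:
            q=model(v,cam,s)
            if np.linalg.norm(q-pp)>np.linalg.norm(q[::-1]-pp): q=q[::-1]
            out.append((q-pp).ravel())
    return np.concatenate(out)
for cams in (('wA','wB'),('side','top'),('wA','wB','side','top')):
    r=least_squares(res,[.522,.402,.1,21.7,35],args=(cams,),loss='soft_l1',x_scale=[.01,.01,.01,5,5])
    print(cams,r.x,'\n',res(r.x,cams).reshape(-1,4))
E
python3 fit.py
```

```text
('wA', 'wB') [ 0.5207  0.4063  0.1046 20.2961 32.9326] 
 [[-0.2935 -0.3482 -0.9954  0.9999]
 [ 0.3327  0.5354 -0.6489  0.0248]
 [ 0.2556  0.8992  0.8304 -0.2083]
 [ 0.0175 -0.4659  0.0904 -1.1898]]
('side', 'top') [ 0.5238  0.405   0.0971 21.599  35.9608] 
 [[-0.7842  0.1962 -1.848  -0.1588]
 [-0.6674  0.8879 -0.567  -0.3997]
 [ 0.1587 -0.8936 -0.0421 -1.2841]
 [ 0.43   -0.2739 -0.039  -1.5793]]
('wA', 'wB', 'side', 'top') [ 0.5221  0.4068  0.1008 20.3979 33.449 ] 
 [[ 0.2451  0.0513 -0.7891  1.3544]
 [ 0.9065 -0.3327 -0.3358 -0.8553]
 [-0.5918  1.4564 -0.5195  0.2988]
 [-0.4533 -1.6398 -0.7654 -2.4924]
 [-2.5054 -2.2815 -3.8576 -2.2127]
 [-0.8493 -0.3227 -1.0653 -1.2143]
 [-1.2595  0.3012 -1.2766  0.1288]
 [-0.4787 -0.3768 -0.7952 -1.4258]]
```

Fits agree within about 2 mm: rod middle (0.522, 0.406, 0.100), yaw about 20.5°. I'll grasp the rod now.

```bash
cat > g.py <<'E'
from h import *
from bench import ctrl
c=np.array([.522,.4063,.100]);R,ax,n=Rt(20.5,20);y=R[:,1]
ctrl.goto(c-.08*y+.019*y,R)
print(ctrl.move_l(c+.019*y,vel=.08,contact_N=8),ctrl.current_tool_pos(),c+.019*y,ctrl.current_contact_force(),ctrl.current_t())
cv2.imwrite('pics/side1.png',cv2.resize(ctrl.read_camera('side')[130:250,190:350],None,fx=5,fy=5,interpolation=2))
cv2.imwrite('pics/wC.png',ctrl.read_camera('wrist'))
E
python3 g.py
```

```text
False [0.5282 0.4087 0.0827] [0.5281 0.4086 0.0821] [ 0.4751 -0.5028  0.8956] 4.0417
```

View pics/side1.png

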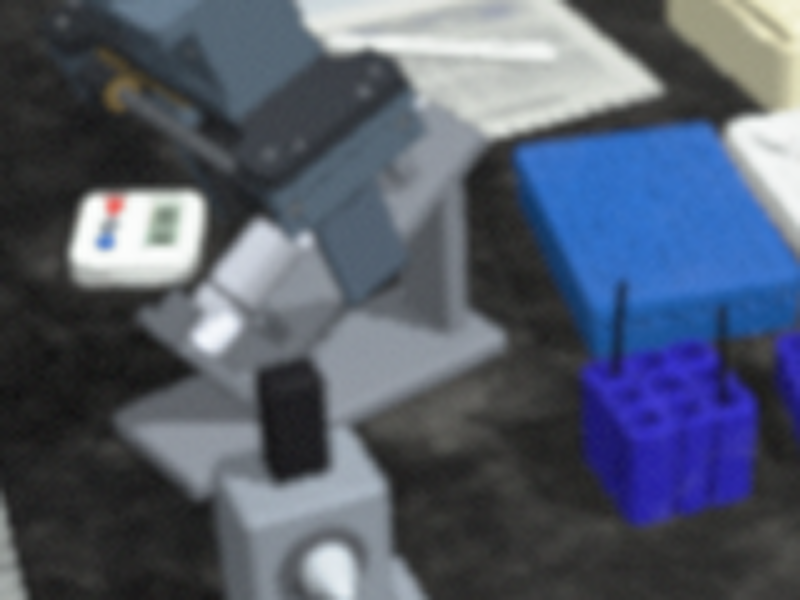

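View pics/wC.png

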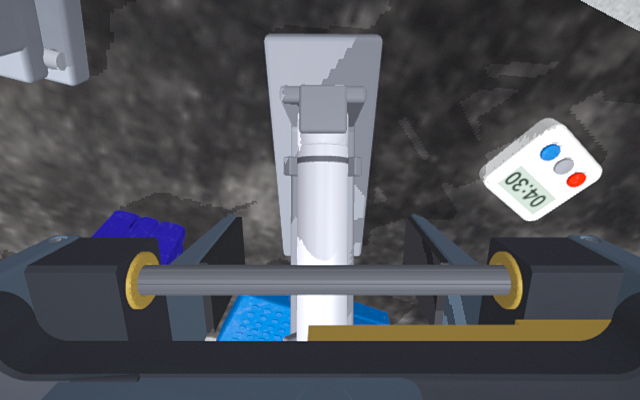

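The rod (column 324) is centred between the fingers (240 and 410) and upright in the image, so the alignment is good. I'll grip it, draw it 30 mm up its axis, then lift.

```bash
cat > g2.py <<'E'
from h import *
from bench import ctrl
R,ax,n=Rt(20.5,20)
ctrl.command_gripper(0.0)
print('w',ctrl.current_grip_width(),ctrl.current_contact_force(),ctrl.current_tool_pos())
p=np.array(ctrl.current_tool_pos())
print(ctrl.move_l(p+.030*ax,vel=.06,contact_N=25),ctrl.current_contact_force(),ctrl.current_tool_pos()-p)
p=np.array(ctrl.current_tool_pos())
print(ctrl.move_l(p+.07*n,vel=.1,contact_N=25),ctrl.current_contact_force(),ctrl.current_grip_width(),ctrl.current_t())
cv2.imwrite('pics/side2.png',cv2.resize(ctrl.read_camera('side')[100:250,190:350],None,fx=4,fy=4,interpolation=2))
cv2.imwrite('pics/wD.png',ctrl.read_camera('wrist'))
E
python3 g2.py
```

```text
w 0.2782967982091014 [ 1.8069 -6.9173  2.7821] [0.5282 0.408  0.0822]
True [-3.1252 -0.5241  1.4129] [0.0206 0.0073 0.0152]
False [ 0.2542 -0.3736 -2.0588] 0.280325139327921 6.5167
```

View pics/side2.png

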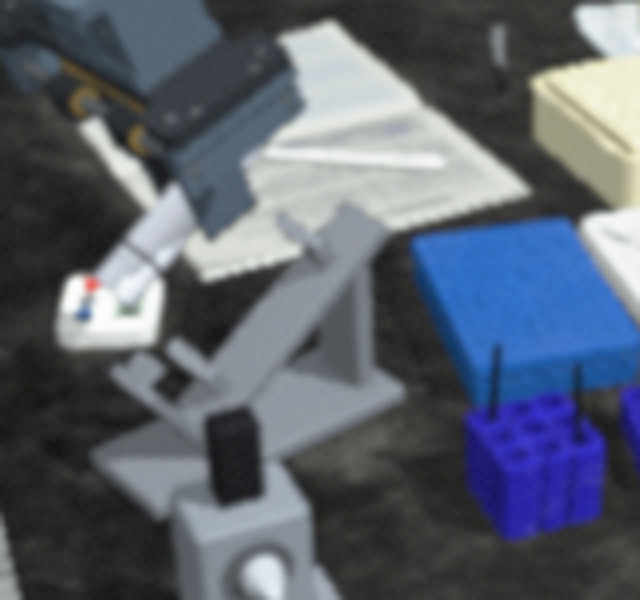

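View pics/wD.png

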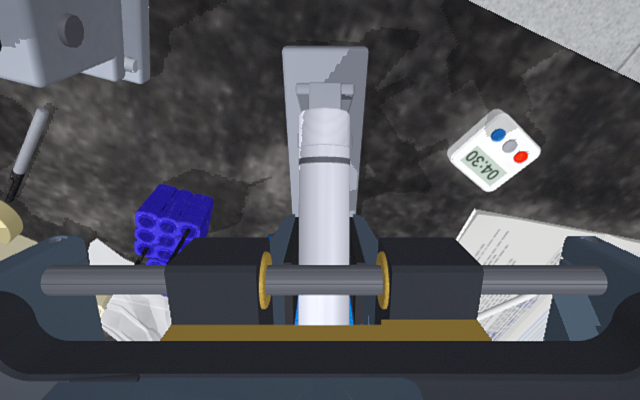

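The rod is free of the lip and has not slipped in the jaws (low ring still at row 159). Now I'll raise it and look at the bench from above, offset sideways.

```bash
cat > p.py <<'E'
from h import *
from bench import ctrl
import pickle
V=pickle.load(open('V.pkl','rb'))
def shot(k):
    p=np.array(ctrl.current_tool_pos());r=np.array(ctrl.current_eef_rot());cv2.imwrite(f'pics/w{k}.png',ctrl.read_camera('wrist'));V[k]=(p,r)
p=np.array(ctrl.current_tool_pos());ctrl.move_l(p+np.array([-.02,-.03,.10]),vel=.2)
R=Rplace(20.5,20,4.1);y=R[:,1]
b=np.radians(4.1);bx=np.array([np.cos(b),np.sin(b),0]);by=np.array([-np.sin(b),np.cos(b),0])
o=np.array([.483,.0343,0])
ctrl.goto(o+.024*by-.07*bx+np.array([0,0,.22])+.019*y,R);shot('E')
ctrl.move_l(o+.024*by+.05*bx+np.array([0,0,.22])+.019*y,vel=.2);shot('F')
pickle.dump(V,open('V.pkl','wb'));print(ctrl.current_t(),ctrl.current_contact_force(),V['E'],V['F'])
E
python3 p.py
```

```text
9.3833 [-0.221   0.3717 -1.0298] (array([0.4114, 0.0586, 0.2014]), array([[ 0.9973, -0.0187, -0.0716],
       [ 0.074 ,  0.2578,  0.9634],
       [ 0.0004, -0.966 ,  0.2584]])) (array([0.5297, 0.0672, 0.2014]), array([[ 0.9974, -0.02  , -0.0699],
       [ 0.0727,  0.2582,  0.9633],
       [-0.0012, -0.9659,  0.259 ]]))
```

View pics/wE.png

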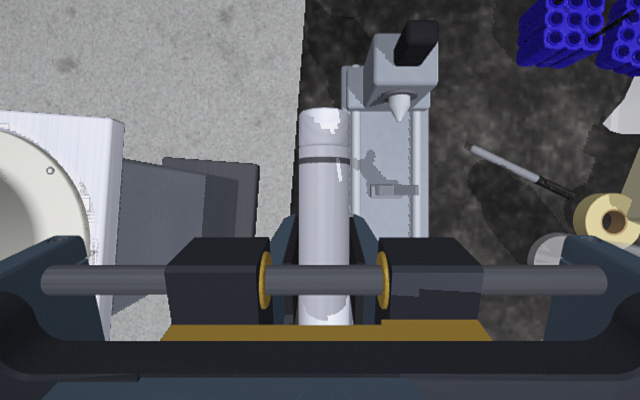

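View pics/wF.png

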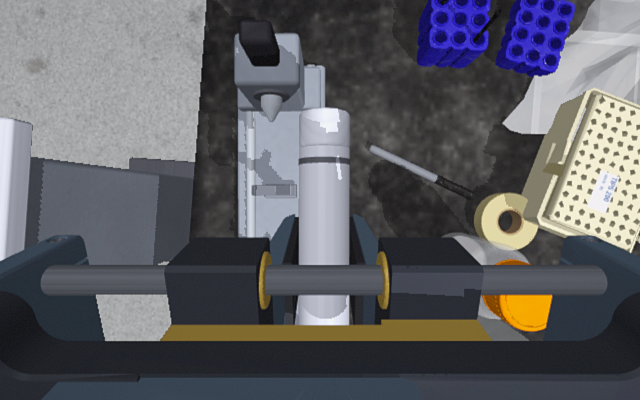

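Both views show the tailstock cone tip, at (400,122) in E and (270,122) in F, and the +y rest, at about (394,190) and (275,190). I'll zoom in and triangulate.

Run:
```python
import cv2
a=cv2.imread('pics/wE.png')[10:250,340:450];b=cv2.imread('pics/wF.png')[10:250,220:340]
for n,i in (('zE',a),('zF',b)): 
    for k in (0,1): cv2.imwrite(f'pics/{n}{k}.png',cv2.resize(i[k*120:k*120+120],None,fx=5,fy=5,interpolation=2))
```

```text
(no output)
```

View pics/zE0.png

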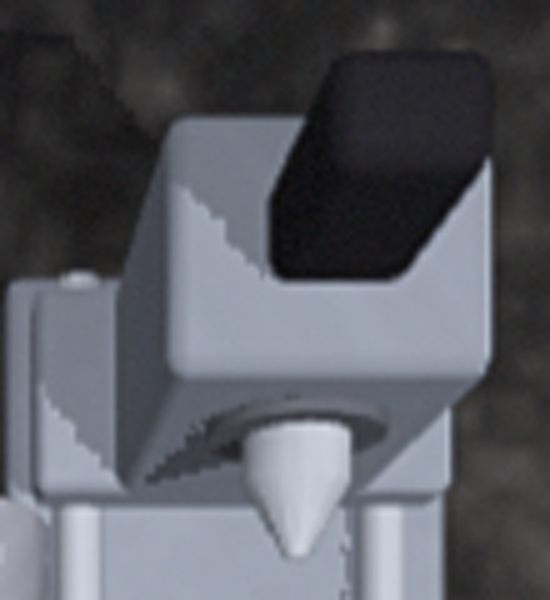

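View pics/zE1.png

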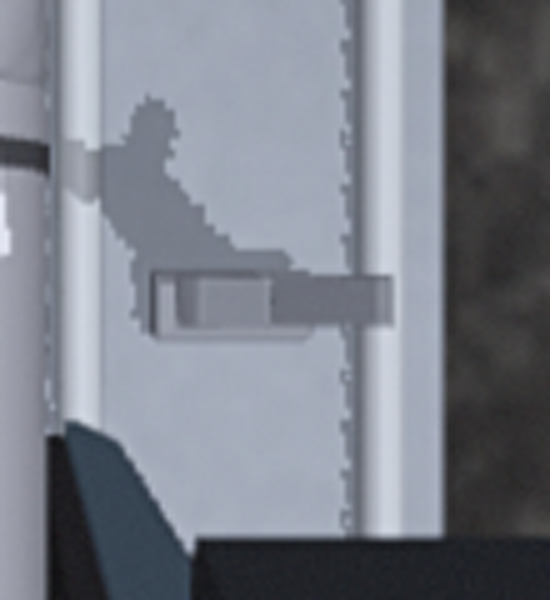

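View pics/zF0.png

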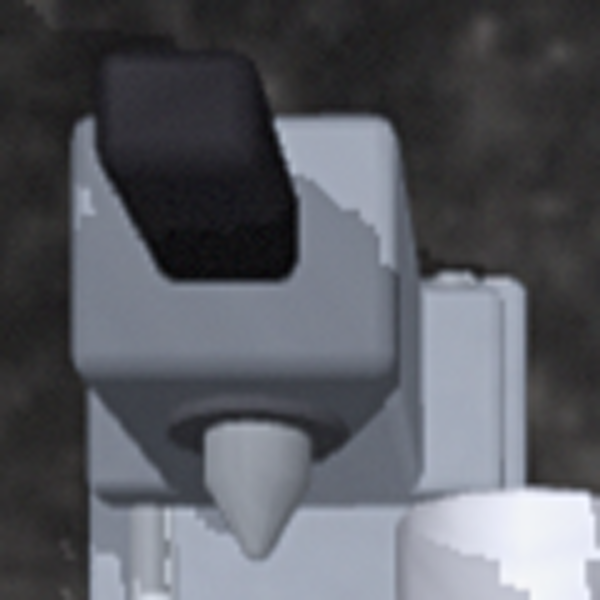

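View pics/zF1.png

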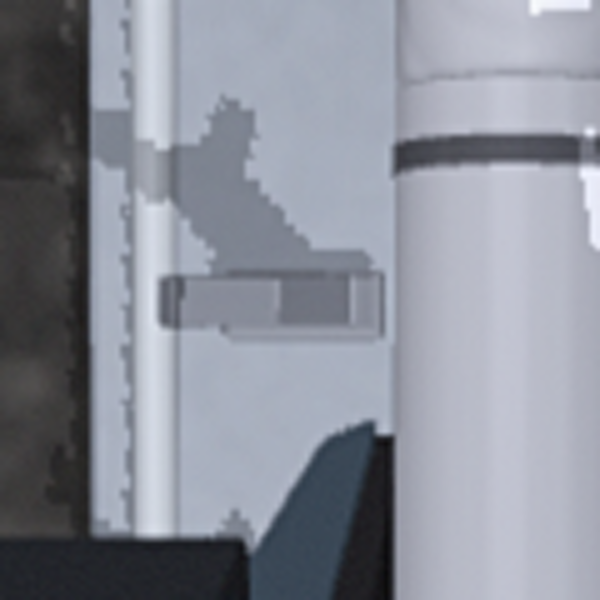

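```bash
cat > m2.py <<'E'
from h import *
import pickle
from bench import ctrl
V=pickle.load(open('V.pkl','rb'));w=ctrl.camera_params('wrist')
for k,(p,r) in V.items():
    T=np.eye(4);T[:3,:3]=r;T[:3,3]=p;P['w'+k]=dict(f=w['fx'],cx=w['cx'],cy=w['cy'],T=T@np.array(w['T_tool_cam']))
e=lambda x,y,k:(340+(x+.5)/5-.5,10+120*k+(y+.5)/5-.5)
f=lambda x,y,k:(220+(x+.5)/5-.5,10+120*k+(y+.5)/5-.5)
th=np.radians(4.09);R=np.array([[np.cos(th),-np.sin(th)],[np.sin(th),np.cos(th)]]);o=np.array([.483,.0343])
for n,a,b in (('tip',e(296,553,0),f(257,556,0)),('handle top',e(413,108,0),f(178,108,0)),('handle base front',e(338,278,0),f(230,280,0)),('V bottom',e(270,300,1),f(279,300,1))):
    X,r=tri([ray('wE',*a),ray('wF',*b)]);print(n,X,np.array(r)*1000,'bench',R.T@(X[:2]-o))
E
python3 m2.py
```

```text
tip [0.4731 0.1607 0.0866] [0.2629 0.2629] bench [-0.0008  0.1268]
handle top [0.47   0.208  0.1564] [0.0029 0.0029] bench [-0.0006  0.1742]
handle base front [0.4705 0.2002 0.1154] [0.1465 0.1465] bench [-0.0007  0.1663]
V bottom [0.4782 0.0972 0.0629] [0.008 0.008] bench [-0.0003  0.0631]
```

The rest's V bottom measures 63 mm high at bench (−0.3, 63), against 62 expected, and the tip height is 86.6 mm against 85. Handle is at (0.470, 0.208). Everything agrees to 1–2 mm, so I'll lay the rod.

```bash
cat > q.py <<'E'
from h import *
from bench import ctrl
R=Rplace(20.5,20,4.1);y=R[:,1]
b=np.radians(4.1);bx=np.array([np.cos(b),np.sin(b),0]);by=np.array([-np.sin(b),np.cos(b),0])
o=np.array([.483,.0343,0])+.001*by-.0004*bx
g=lambda z:o+.024*by+np.array([0,0,z])+.019*y
ctrl.move_l(g(.22),vel=.2,ori=R);ctrl.move_l(g(.100),vel=.12);
f0=np.array(ctrl.current_contact_force())
print(ctrl.move_l(g(.0805),vel=.025,contact_N=5),np.array(ctrl.current_tool_pos())-.019*y,np.array(ctrl.current_contact_force())-f0,ctrl.current_t())
for n,s in (('side',np.s_[190:340,210:370]),('top',np.s_[190:280,300:480])):
    cv2.imwrite(f'pics/{n}3.png',cv2.resize(ctrl.read_camera(n)[s],None,fx=4,fy=4,interpolation=2))
E
python3 q.py
```

```text
True [0.4812 0.0592 0.0829] [1.9929 1.7913 3.1947] 11.5833
```

View pics/side3.png

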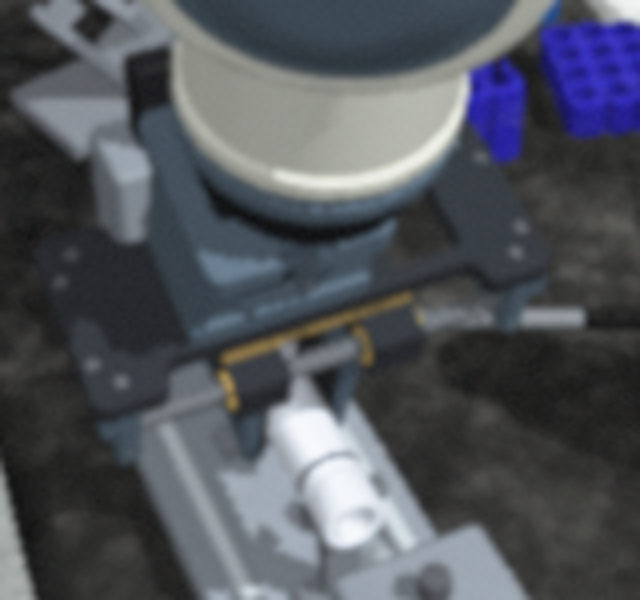

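View pics/top3.png

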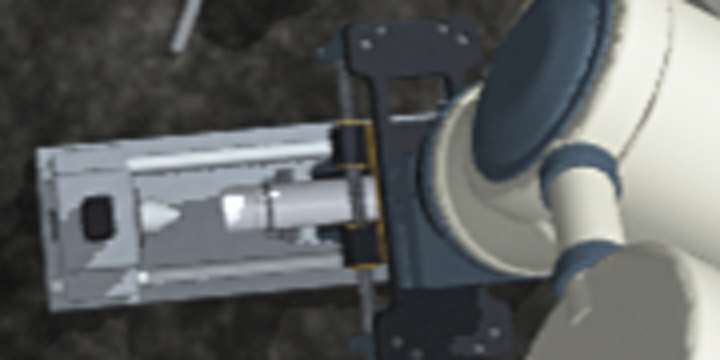

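Contact came at axis height 82.9 mm (82 expected), and the rod's tail end is about 25 mm clear of the tailstock tip. I'll settle it down a little, release, retreat upward and look.

```bash
cat > q2.py <<'E'
from h import *
from bench import ctrl
p=np.array(ctrl.current_tool_pos())
print(ctrl.move_l(p-[0,0,.0015],vel=.01,contact_N=6),np.array(ctrl.current_tool_pos())-p,ctrl.current_contact_force())
ctrl.command_gripper(0.7)
y=np.array(ctrl.current_eef_rot())[:,1];p=np.array(ctrl.current_tool_pos())
print(ctrl.current_grip_width(),ctrl.current_contact_force())
cv2.imwrite('pics/w4.png',ctrl.read_camera('wrist'))
print(ctrl.move_l(p-.11*y,vel=.15,contact_N=15),ctrl.current_t())
b=np.radians(4.1);by=np.array([-np.sin(b),np.cos(b),0])
X=np.array([.470,.208,.137+.09]);R=Rbench(4.1,1)
ctrl.goto(X+.019*R[:,1],R)
for n,s in (('side',np.s_[190:340,210:370]),('top',np.s_[190:280,300:480])):
    cv2.imwrite(f'pics/{n}4.png',cv2.resize(ctrl.read_camera(n)[s],None,fx=4,fy=4,interpolation=2))
cv2.imwrite('pics/w5.png',ctrl.read_camera('wrist'));print(ctrl.current_t(),ctrl.current_tool_pos())
E
python3 q2.py
```

```text
True [ 0.0005 -0.     -0.0007] [-0.2416 -1.2554  8.9333]
0.7010425517596811 [ 0.2422 -0.0879 -0.2987]
False 13.5667
14.575 [0.4702 0.2066 0.2074]
```

View pics/side4.png

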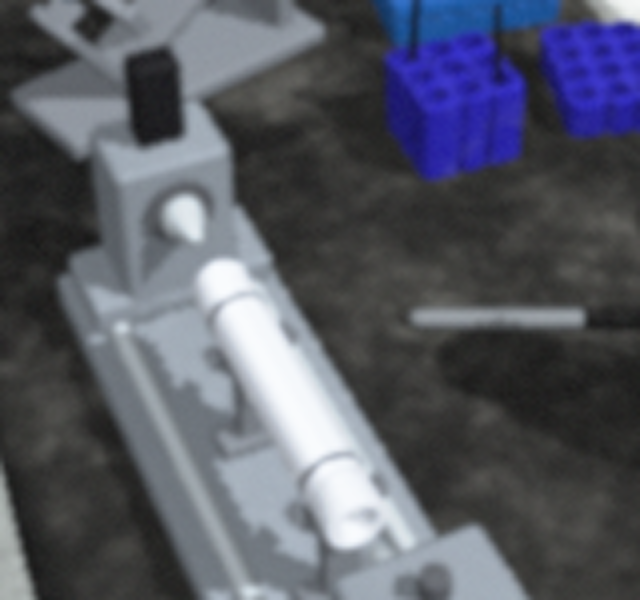

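View pics/top4.png

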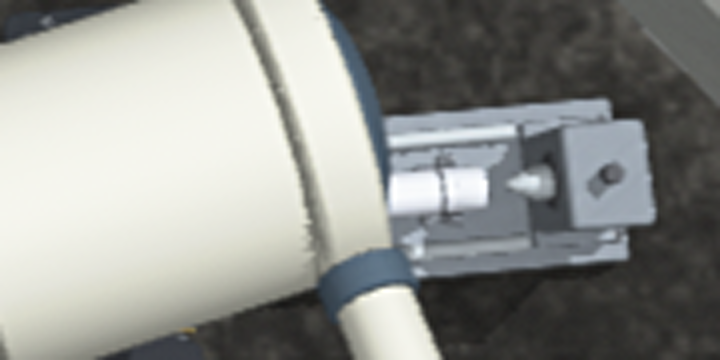

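View pics/w5.png

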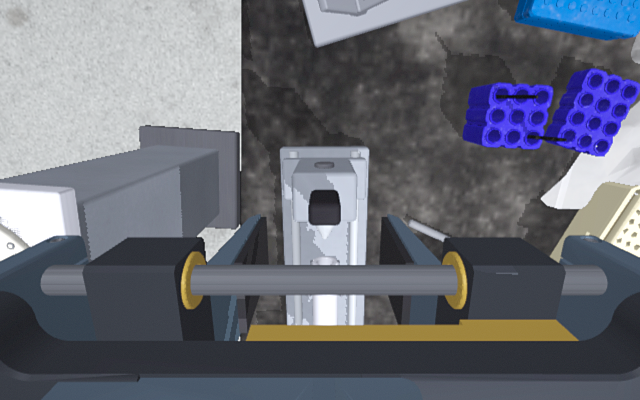

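The rod lies in both rests, in line with the cones, and the handle is centred between the fingers (column 324). Next I'll grip the handle and slide it, watching the force.

```bash
cat > r.py <<'E'
from h import *
from bench import ctrl
b=np.radians(4.1);by=np.array([-np.sin(b),np.cos(b),0])
R=Rbench(4.1,1);X=np.array([.470,.208,.139])+.019*R[:,1]
print(ctrl.move_l(X,vel=.1,contact_N=8),ctrl.current_tool_pos())
ctrl.command_gripper(0.0)
f=lambda:np.array(ctrl.current_contact_force())
print('w',ctrl.current_grip_width()*91,f(),ctrl.current_tool_pos(),ctrl.current_t())
p=np.array(ctrl.current_tool_pos())
print(ctrl.move_l(p-.030*by,vel=.05,contact_N=18),f()@by,(ctrl.current_tool_pos()-p)@by)
print(ctrl.move_l(p-.044*by,vel=.03,contact_N=15),f()@by,f(),(ctrl.current_tool_pos()-p)@by,ctrl.current_t())
cv2.imwrite('pics/side5.png',cv2.resize(ctrl.read_camera('side')[190:340,210:370],None,fx=4,fy=4,interpolation=2))
np.save('p0.npy',p)
E
python3 r.py
```

```text
False [0.4704 0.2081 0.1205]
w 23.710987398249863 [ 3.1237 -0.3992 -0.6598] [0.4703 0.2081 0.1201] 16.3
False -0.19085094403139521 -0.030081270518004723
False 2.921395638352983 [ 2.9778  3.1423 -3.43  ] -0.04380576594877754 17.6667
```

View pics/side5.png

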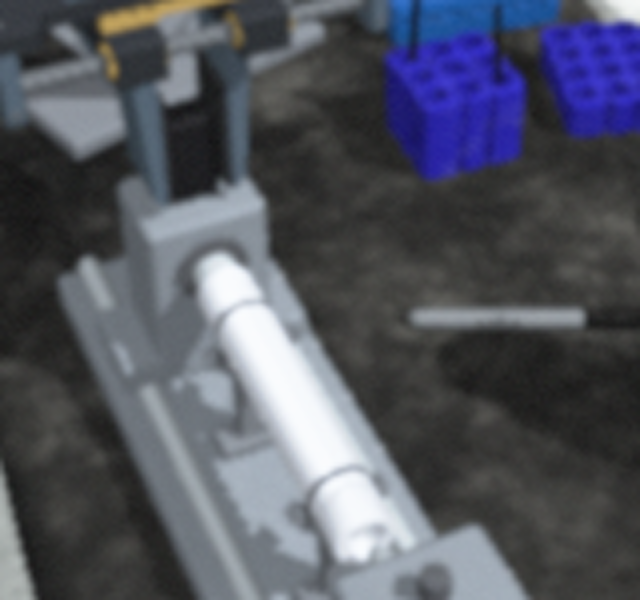

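The tailstock moves with the grip, its cone is in the bore and the rod is approaching the headstock cone. Next I'll make slow 1 mm steps with a force watch.

```bash
cat > r2.py <<'E'
from h import *
from bench import ctrl
b=np.radians(4.1);by=np.array([-np.sin(b),np.cos(b),0])
p=np.load('p0.npy');f=lambda:np.array(ctrl.current_contact_force())
tgt=.044
for i in range(40):
    tgt+=.0007
    if tgt>.070: break
    hit=ctrl.move_l(p-tgt*by,vel=.012,contact_N=12)
    F=f();s=(np.array(ctrl.current_tool_pos())-p)@by
    print(f"{tgt*1e3:.1f} {s*1e3:.2f} {F@by:.2f} {F} {hit}")
    if F@by>13: break
print(ctrl.current_t(),ctrl.current_grip_width()*91)
E
python3 r2.py
```

```text
44.7 -44.30 6.65 [ 2.7639  6.867  -3.379 ] False
45.4 -44.93 7.37 [ 2.9481  7.5997 -4.1423] False
46.1 -45.64 6.89 [ 2.3882  7.0776 -3.579 ] False
46.8 -46.32 6.76 [ 3.3153  7.0121 -3.4864] False
47.5 -47.02 7.25 [ 2.9759  7.4825 -2.6114] False
48.2 -47.69 6.75 [ 3.7513  7.0406 -3.5497] False
48.9 -48.43 6.60 [ 3.0732  6.8332 -3.3773] False
49.6 -49.14 8.51 [ 2.3702  8.698  -3.5997] False
50.3 -49.82 6.32 [ 3.1196  6.5566 -3.7986] False
51.0 -50.53 6.20 [ 3.2906  6.4551 -3.5548] False
51.7 -51.24 7.02 [ 3.245   7.2756 -3.1276] False
52.4 -51.95 7.18 [ 3.8528  7.4781 -3.1945] False
53.1 -52.62 7.60 [ 3.1993  7.8457 -3.511 ] False
53.8 -53.33 6.62 [ 3.5198  6.8854 -4.611 ] False
54.5 -54.03 6.90 [ 3.34    7.159  -4.1552] False
55.2 -54.72 6.95 [ 2.7074  7.1573 -3.8219] False
55.9 -55.42 6.34 [ 3.0816  6.5808 -3.6037] False
56.6 -56.12 6.40 [ 3.5549  6.671  -3.1171] False
57.3 -56.84 6.94 [ 3.5899  7.2153 -3.6555] False
58.0 -57.52 6.64 [ 4.3465  6.9699 -4.1692] False
58.7 -58.21 7.01 [ 3.4715  7.2765 -4.3829] False
59.4 -58.92 7.40 [ 3.4841  7.6722 -3.5178] False
60.1 -59.60 7.14 [ 4.1068  7.4494 -4.1037] False
60.8 -60.29 7.21 [ 3.8256  7.5033 -3.5659] False
61.5 -60.84 8.45 [ 3.2989  8.7108 -4.0989] False
62.2 -61.30 12.25 [ 3.5462 12.5398 -4.9015] False
62.9 -61.67 16.03 [ 2.7579 16.2662 -5.3463] False
24.4667 23.650722956817397
```

Run:
```python
from h import *
from bench import ctrl
print(ctrl.current_contact_force())
cv2.imwrite('pics/side6.png',cv2.resize(ctrl.read_camera('side')[200:340,210:370],None,fx=4,fy=4,interpolation=2))
cv2.imwrite('pics/top6.png',cv2.resize(ctrl.read_camera('top')[190:280,300:480],None,fx=4,fy=4,interpolation=2))
```

```text
[ 2.7579 16.2662 -5.3463]
```

View pics/side6.png

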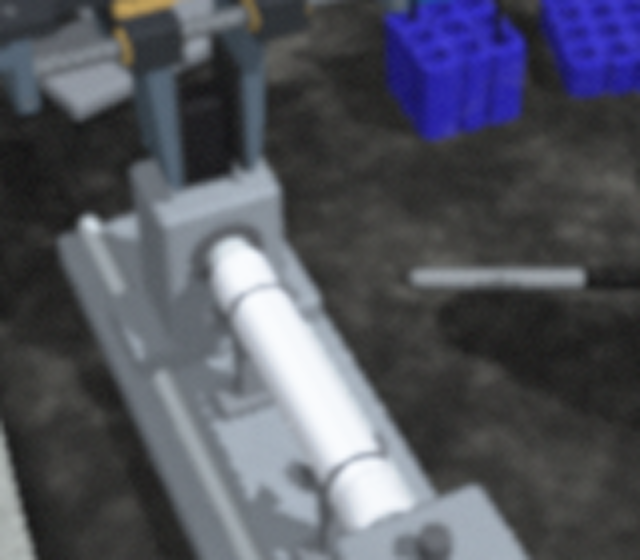

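View pics/top6.png

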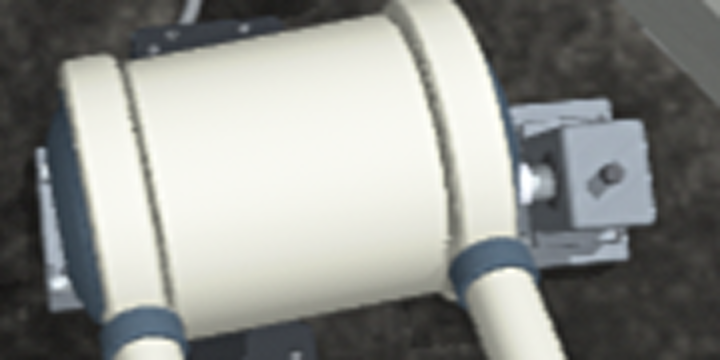

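```bash
cat > r3.py <<'E'
from h import *
from bench import ctrl
b=np.radians(4.1);by=np.array([-np.sin(b),np.cos(b),0])
p=np.load('p0.npy');f=lambda:np.array(ctrl.current_contact_force())
ctrl.move_l(p-.0633*by,vel=.01,contact_N=8);print(f()@by,(np.array(ctrl.current_tool_pos())-p)@by)
ctrl.command_gripper(0.7)
print(f(),ctrl.current_grip_width())
q=np.array(ctrl.current_tool_pos())
ctrl.move_l(q+[0,0,.09],vel=.12,contact_N=10)
q=np.array(ctrl.current_tool_pos());
ctrl.move_l(q+[0,0.0,.05]+.12*by,vel=.25)
for n,s in (('side',np.s_[200:340,210:370]),('top',np.s_[190:280,300:480])):
    cv2.imwrite(f'pics/{n}7.png',cv2.resize(ctrl.read_camera(n)[s],None,fx=4.4,fy=4.4,interpolation=2))
ctrl.sleep(.3);cv2.imwrite('pics/w7.png',ctrl.read_camera('wrist'));print(ctrl.current_t(),f())
E
python3 r3.py
```

```text
18.26352511331401 -0.06180989774301161
[-0.2905 -0.1457 -0.6125] 0.7006985714591005
27.5917 [0.4037 0.2221 0.4214]
```

View pics/side7.png

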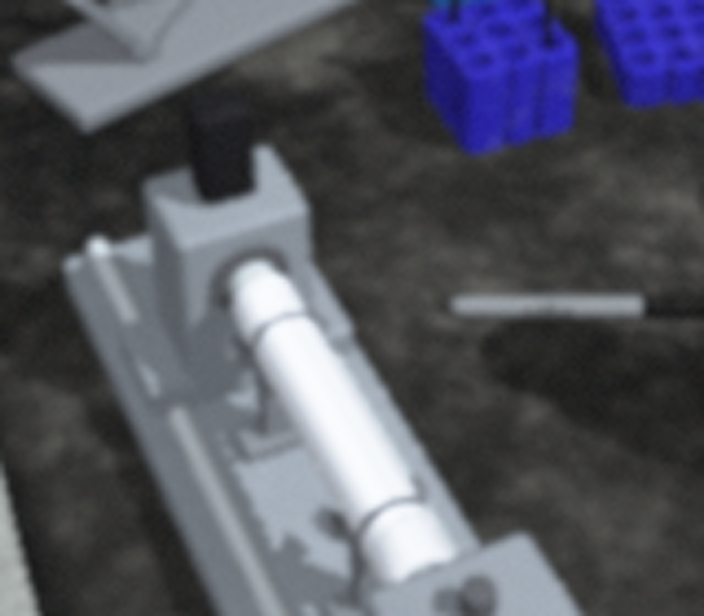

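View pics/top7.png

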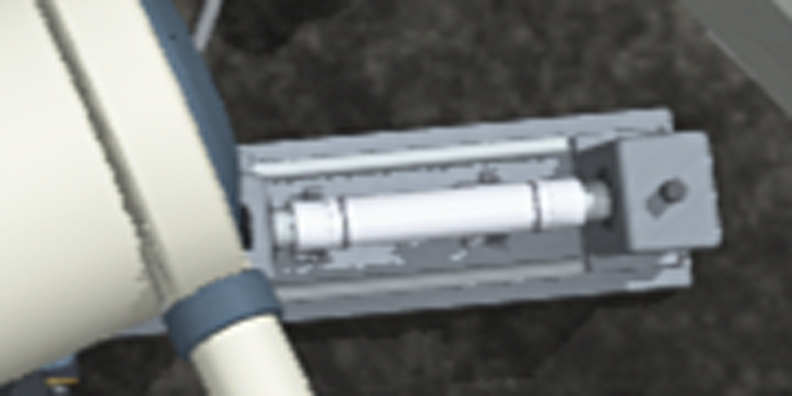

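View pics/w7.png

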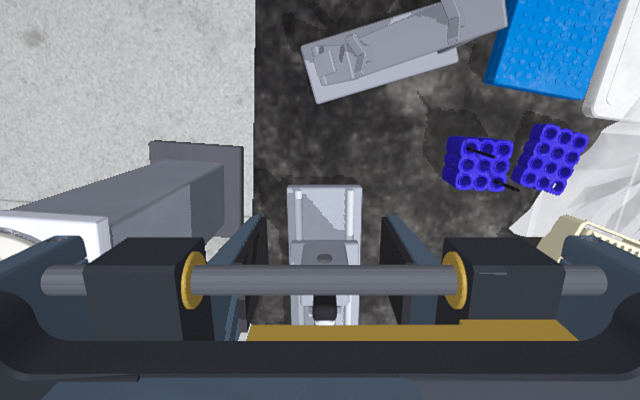

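Both cones are in the bores and the robot is clear. To check the lift, I'll compare the rod's position across its axis in the side view before and after seating.

```bash
cat > lift.py <<'E'
from h import *
from bench import ctrl
im=ctrl.read_camera('side');cv2.imwrite('pics/side8.png',im)
cv2.imwrite('pics/top8.png',ctrl.read_camera('top'))
now=cv2.cvtColor(im,6).astype(np.float32)
a=cv2.resize(cv2.imread('pics/side4.png'),(160,150),interpolation=cv2.INTER_AREA);pre=np.zeros((400,640),np.float32);pre[190:340,210:370]=cv2.cvtColor(a,6)
now2=np.zeros_like(pre);t=cv2.resize(cv2.resize(im[190:340,210:370],None,fx=4,fy=4,interpolation=2),(160,150),interpolation=cv2.INTER_AREA);now2[190:340,210:370]=cv2.cvtColor(t,6)
b=np.radians(4.1);by=np.array([-np.sin(b),np.cos(b),0]);o=np.array([.483,.0353,0])
for yb in np.arange(-.02,.06,.01):
    X=o+yb*by+[0,0,.082];c=proj('side',X);u=proj('side',X+.01*by)-c;u/=np.linalg.norm(u);pp=np.array([-u[1],u[0]])
    d3=(proj('side',X+[0,0,.003])-c)@pp
    r=[]
    for g in (pre,now2):
        t=np.arange(-14,14,.1).astype(np.float32)
        pr=cv2.remap(g,(c[0]+t*pp[0]).astype(np.float32)[None],(c[1]+t*pp[1]).astype(np.float32)[None],1)[0]
        dg=np.gradient(pr);r+= [t[np.argmax(dg)],t[np.argmin(dg)]]
    print(f"{yb:.3f} 3mm={d3:.2f}px pre {r[:2]} now {r[2:]}")
E
python3 lift.py
```

```text
-0.020 3mm=0.60px pre [np.float32(-1.5), np.float32(10.9)] now [np.float32(-3.4), np.float32(10.4)]
-0.010 3mm=0.59px pre [np.float32(-3.9), np.float32(11.1)] now [np.float32(-3.2), np.float32(11.1)]
0.000 3mm=0.59px pre [np.float32(-3.9), np.float32(10.4)] now [np.float32(-3.9), np.float32(10.4)]
0.010 3mm=0.58px pre [np.float32(-4.1), np.float32(13.9)] now [np.float32(-5.5), np.float32(10.2)]
0.020 3mm=0.58px pre [np.float32(-6.6), np.float32(10.3)] now [np.float32(-6.1), np.float32(10.3)]
0.030 3mm=0.57px pre [np.float32(-7.6), np.float32(-10.4)] now [np.float32(-5.7), np.float32(10.0)]
0.040 3mm=0.56px pre [np.float32(-6.6), np.float32(13.9)] now [np.float32(-6.6), np.float32(9.1)]
0.050 3mm=0.56px pre [np.float32(-6.7), np.float32(9.0)] now [np.float32(-6.0), np.float32(9.0)]
```

The side view is too coarse for this, since 3 mm of lift is only 0.6 px. But the travel fits a seated rod: the tail tip is now at y = 125.8 − 61.7 ≈ 64 and the head tip at about −66. That puts the tips 130 mm apart, against 130 for fully seated cones. I'll confirm with a wrist close-up of the rod end, the cone and the height.

```bash
cat > v.py <<'E'
from h import *
from bench import ctrl
import pickle
V=pickle.load(open('V.pkl','rb'))
def shot(k):
    p=np.array(ctrl.current_tool_pos());r=np.array(ctrl.current_eef_rot());cv2.imwrite(f'pics/w{k}.png',ctrl.read_camera('wrist'));V[k]=(p,r)
b=np.radians(4.1);bx=np.array([np.cos(b),np.sin(b),0]);by=np.array([-np.sin(b),np.cos(b),0]);o=np.array([.483,.0353,0])
R=Rbench(4.1,1)
ctrl.goto(o-.06*bx+.0*by+[0,0,.225],R);shot('G')
ctrl.move_l(o+.06*bx+.0*by+[0,0,.225],vel=.2);shot('H')
pickle.dump(V,open('V.pkl','wb'));print(ctrl.current_t())
for k in 'GH':
    i=cv2.imread(f'pics/w{k}.png')[20:220,220:420]; cv2.imwrite(f'pics/z{k}.png',cv2.resize(i,None,fx=3,fy=3,interpolation=2))
E
python3 v.py
```

```text
29.4917
```

View pics/zG.png

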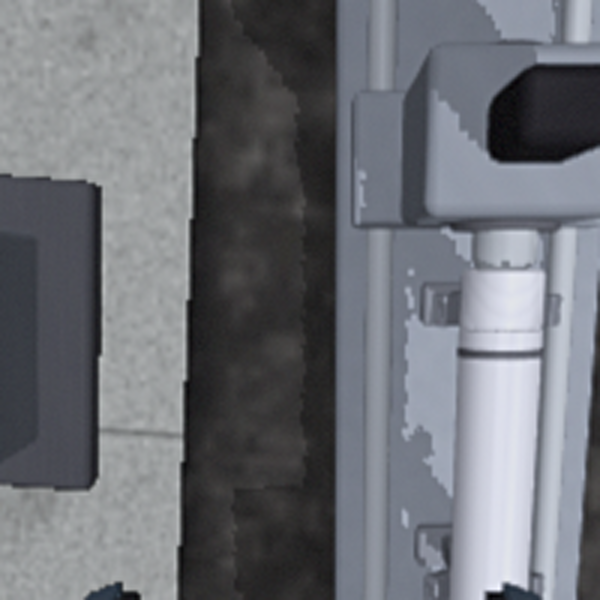

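View pics/zH.png

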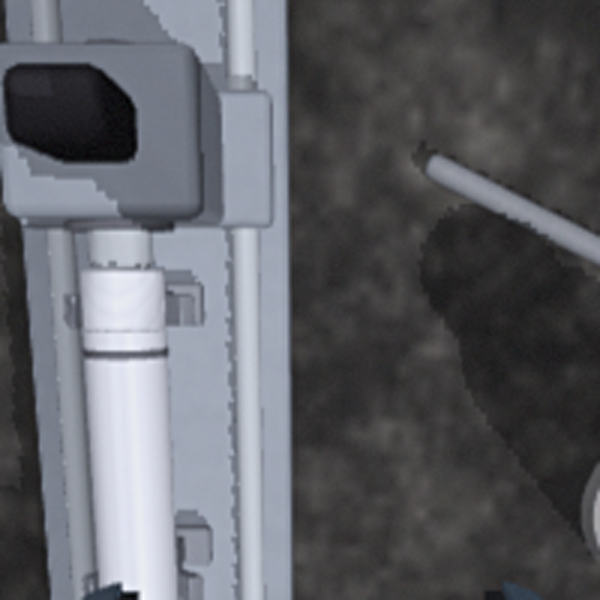

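```bash
cat > m3.py <<'E'
from h import *
import pickle
from bench import ctrl
V=pickle.load(open('V.pkl','rb'));w=ctrl.camera_params('wrist')
for k,(p,r) in V.items():
    T=np.eye(4);T[:3,:3]=r;T[:3,3]=p;P['w'+k]=dict(f=w['fx'],cx=w['cx'],cy=w['cy'],T=T@np.array(w['T_tool_cam']))
e=lambda x,y:(220+(x+.5)/3-.5,20+(y+.5)/3-.5)
th=np.radians(4.09);R=np.array([[np.cos(th),-np.sin(th)],[np.sin(th),np.cos(th)]]);o=np.array([.483,.0353])
for n,a,b in (('ring chord mid',(500,355),(126,354)),('end mid',(503.5,268),(124,269)),('cone cyl mid at rod',(506,262),(122,262)),('handle base front',(528,161),(101,162))):
    X,r=tri([ray('wG',*e(*a)),ray('wH',*e(*b))]);print(n,X,np.array(r)*1000,'bench',R.T@(X[:2]-o))
E
python3 m3.py
```

```text
ring chord mid [0.4792 0.0836 0.0873] [0.1639 0.1639] bench [-0.0004  0.0485]
end mid [0.4775 0.1098 0.0848] [0.1652 0.1652] bench [-0.0002  0.0747]
cone cyl mid at rod [0.4774 0.1117 0.0879] [0.0168 0.0168] bench [-0.0001  0.0766]
handle base front [0.4756 0.1384 0.1116] [0.1721 0.1721] bench [-0.      0.1033]
```

Rod axis is about 85–87 mm high (it was 82 on the rests). The tail cone enters the bore 9.9 mm (10 expected), so the rod is seated and lifted. One last check on the bystanders.

Run:
```python
from h import *
from bench import ctrl
im=ctrl.read_camera('side');a=cv2.imread('pics/side0.png');cv2.imwrite('pics/side9.png',im)
for n,(x0,x1,y0,y1) in dict(tube=(305,345,185,235),bottle=(375,425,232,315),pen=(308,378,260,278)).items():
    d=cv2.absdiff(im,a)[y0:y1,x0:x1];print(n,d.mean(),d.max())
print(ctrl.current_dq(),ctrl.current_contact_force(),ctrl.current_t())
```

```text
tube 7.5841666666666665 174
bottle 0.8321285140562249 6
pen 1.3005291005291004 7
[-0.2273 -0.2499 -0.1217  0.1035  0.0163  0.0092] [-0.9485 -0.7031 -0.1908] 29.5417
```

View pics/side9.png

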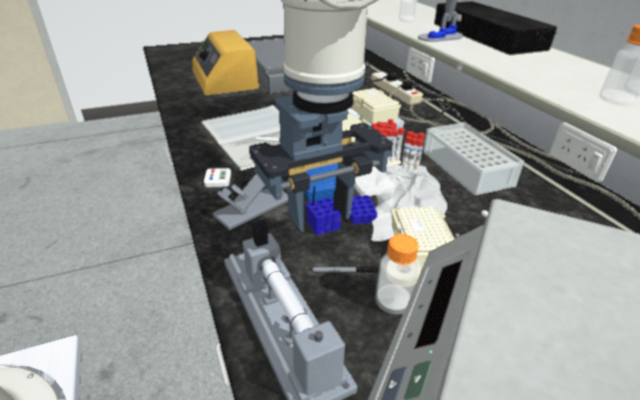

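Bottle and pen are unchanged. The tube block stands in place at (322,215), and the difference there is only the gripper partly covering it. I'm handing the job in.

Run:
```python
from bench import ctrl
ctrl.sleep(.3);print(ctrl.current_contact_force(),ctrl.current_t());ctrl.sign_off()
```

```text
[-0.39319159 -0.21548592  0.29021023] 29.8417
the job is handed in; nothing more can be done
```

The rod is held between the two centres, lifted clear of the rests, and I handed the job in at 29.8 s with the robot touching nothing.

I drew the rod about 27 mm up the slope, lifted it square to the slope, laid it on both V-rests and let go. I then gripped the tailstock handle and slid it about 62 mm. The push stiffened, and I stopped at 18.3 N in total, about 11 N beyond the roughly 7 N of friction.

**Last checks that agreed**
- **Seating:** the tail cone enters the bore about 9.9 mm (10 expected).
- **Height:** the rod axis measures about 85–87 mm over the bench top, against 82 mm when on the rests.
- **Bystanders:** the bottle and pen are unchanged in the side view.

**Checks that failed or disagreed**
- **Lift from the side camera:** it could not confirm the lift, because 3 mm is only 0.6 px there. The wrist camera gave the height above instead.
- **Force stop in the holder:** the 25 N stop tripped as I drew the rod up, ending the move at about 27 mm instead of 30. The rod had already cleared the lip.
- **Tube block:** the picture comparison differed there only because the gripper partly covered it. It looks in place by eye.

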